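# Take a reading on the bench photometer

### The job

The sample is already in the bench photometer. First lower its lid gently until it is fully shut; then pull the sprung shutter rod out by its crossbar as far as its stop, hold it there for at least two seconds, and ease it back fully home without letting it snap in. The shutter must not be opened while the lid is up, the lid stays shut to the end, and the glassware and bottle around the instrument are left alone.

Things in the scene. Friction and masses are not known exactly. Their poses are not given: they have to be found in the camera images.
- photometer: The instrument: a fixed off-white box on a grey base, 200 mm deep (its x), 240 mm wide (its y), 90 mm high. Origin: centre of its underside, on the bench. Its -x side is the front (faces roughly to the robot, with the display and the shutter rod); +x is its back, z up. An open sample well in its top is covered by the lid.
- lid (a joint): Angle of the flat grey lid on the box, rad: 0 = shut flat, 1.5 = nearly upright; starts part open. The hinge line runs along the instrument's y near its back; the free edge points to the front when shut. The hinge is stiff: the lid stays at whatever angle it is left; it can be pushed down on its outer (upper) face with about 3 N near the free edge.
- lid_hinge (a point): Point on the lid's outer face over the hinge line, mid width. The hinge axis lies 8 mm under the outer face: 50 mm behind the instrument's origin (its +x), 90 mm above the bench. The lid's plate is 130 mm from hinge to free edge, 140 mm wide, 8 mm thick.
- lid_edge (a point): Middle of the lid's free edge, on the outer face, 130 mm from lid_hinge; 98 mm above the bench when shut. Here a tab 60 mm wide and 6 mm thick sticks out 18 mm further.
- shutter (a joint): How far the shutter rod is pulled out of the front, m: 0 = home, 0.050 = at its stop. A spring draws it home: about 4 N at home, rising to about 8 N at the stop; let go, it snaps back.
- bar_mid (a point): Centre of the rod's crossbar: a level aluminium bar, 13 mm thick, 90 mm long, along the instrument's y, on the end of a 10 mm steel rod that leaves the front squarely (a T). At home it is at x -150, y +50, z 62 mm in the instrument's frame; the 43 mm gap between front and bar is open from above on both sides of the rod. Pulled, it moves along the instrument's -x.
- beaker: Glass beaker, 72 mm across, 95 mm high, loose on the bench near the instrument's front right corner (the instrument's -x, -y side). Origin: centre of its underside.
- flask: Glass conical flask, 84 mm across the foot, 125 mm high, loose on the bench on the instrument's +y side. Origin: centre of its underside.
- bottle: White plastic bottle, 64 mm across, 150 mm high, loose on the bench on the instrument's -y side. Origin: centre of its underside.
There are look-alikes about, which are no part of the job. Leave any purple look-alike of the beaker alone.

How it is judged:
By the outcome, as a careful person would: the job done as asked, in the order asked, and still so for the second after the job is handed in, with the robot touching nothing.
It also fails if it takes over 58 s, if anything falls off the work surface, if the arm or the gripper's body presses on something with over 40 N, if the wrist force passes 120 N, or if a joint passes its speed limit or range.

### The arm

A 6-joint arm with a two-finger parallel gripper is mounted at the origin on the work surface. World frame = base frame: x ahead of the robot, y to its left, z up, the work surface at z = 0. Lengths are in mm, angles in rad, forces in N, time in s.
With the tool pointing down it reaches from about 400 to 925 mm from the base axis. Payload 12.5 kg.
Tool frame: the origin (TCP) lies midway between the tips of the shut fingers; the grasp point (between the pads) lies 19 mm behind it (env.grip_depth is the distance from the TCP to the grasp point, in mm); z points along the fingers, y is the line along which they close (so a half turn about z gives the same grasp; the last joint's range is limited). The gripper opens to 95 mm and grips with 3 to 60 N. Pads are 20 mm wide; open, the fingers measure 119 mm over their backs; the gripper's body (75 mm by 180 mm) begins 59 mm behind the grasp point.
Start: joints at [1.023, 0.491, 1.559, -0, 1.092, -0.106], TCP at [267.216, 565.015, 214.661] pointing down, gripper open.
Joint ranges: [-3.1, 3.1], [-0.84, 2.19], [0.05, 2.79], [-1.13, 4.28], [0.06, 2.93], [-2.69, 2.69]. Speed limits (rad/s): [2.22, 2.22, 2.79, 3.14, 3.14, 3.14].

### API

Orientations are given as [roll, pitch, yaw] about the fixed x, y, z axes, in that order (R = Rz(yaw) Ry(pitch) Rx(roll)).
In Python, from cell import monitor, viewer, order, env gives the robot as it stands.
- The arm moves only by the tool move_arm, never from a script. Its argument "moves" is one flat list of numbers, 4 for each row, row after row: the shift along the tool's x, y, z normalised to -1 to 1, where 1 is 0.15 m, then the turn about the tool's z normalised to -1 to 1, where 1 is pi/2 rad. A call has 1 to 10 rows; each row shifts and turns the commanded pose from where the row before left it, along the tool's axes as they then stand; what a row does not reach is not made up. A row lasts 1/8 s, in which the tool goes at most 62.5 mm and 10.7 degrees, less where a joint would pass 70% of its speed; a pose out of reach is approached as far as the arm can. A call with a number of a shift or a turn outside -1 to 1 is refused whole. A call with a gripper value outside its range is refused whole. "claw" is the finger opening in mm, from 0 to 95.1, set as the call begins (left out, the last holds). The fingers move at their own pace and stop on an object; the grip force is fixed at half the most. Time passes only in rows, so rows that do not move let the fingers close. It gives the time, the measured TCP pose, the force, the opening and the grip force at its end, in the units of the state.
- monitor.state(): the state, without advancing time (a new reading comes with each control period).
- viewer.read_camera(name): name is "side" or "top" or "wrist"; returns the picture (384x512x3 uint8, red, green, blue); there is no depth.
- viewer.camera_info(name): a dict with "K" (3x3 intrinsics, pixels), "camera_from_world" (4x4, takes a point from world to camera coordinates). Camera axes: x right, y down, z forward; pixel columns grow to the right and rows downward; lengths in mm; the calibration is good to about 2 mm. A picture is of the moment at which its call begins: read the wrist's pose just before it. camera_info takes no time and is no camera call; for the wrist camera it gives the pose at the moment of the call.
- order.job_done(): hands the job in; it is judged then, once.
The state is a dict: "t": time; "joints": joint angles; "qvel": joint speeds; "tau": joint torques, N m; "eef_pos": TCP position; "tcp_rot": TCP orientation; "ft_force": force on the tool from outside, world axes, zero at the start; "moment": the same for the moment, N m; "opening": opening from 0.0 (shut) to 1.0 (fully open); "grip_force": force on a finger pad.
Only numpy, scipy, OpenCV 4.12 (cv2) and the standard library are available. Lean on these libraries where they do the work, as an engineer would, in place of code of your own. Each camera call takes 0.05 s, during which the arm holds its last target. There are 200 camera calls.

## Working session

There is one attempt and no reset: what is moved stays moved. The work goes in short steps, Python scripts to look and compute and a tool call to move; the robot and the scene stay as the last step left them, time stands still between calls to the robot, and variables do not carry over. Pictures are saved under pics/ and viewed, at most 10 in all, crops included, and the job is handed in when it is done.

Besides the shell and the picture viewer there is one more tool, called after ">>>" in YAML: its name, and indented under it one key for each argument. move_arm: Moves the arm, as the interface text tells. Scaled input: -1 to 1 covers 0.15 m each way for a shift and pi/2 rad each way for a turn. Its arguments: {"type":"object","properties":{"moves":{"type":"array"},"claw":{"type":"number"}},"required":["moves"]}

```bash
mkdir -p pics
python3 - <<'E'
from cell import monitor, viewer
import cv2, numpy as np
s=monitor.state(); print(s)
for n in ("side","top"):
    im=viewer.read_camera(n); cv2.imwrite(f"pics/{n}0.png",im[:,:,::-1])
    i=viewer.camera_info(n); print(n,np.round(i["K"],1).tolist(),np.round(i["camera_from_world"],3).tolist())
E
```

```text
{'t': 0.0, 'joints': array([ 1.02342894e+00,  4.91556298e-01,  1.55945624e+00, -3.44159895e-05,
        1.09169307e+00, -1.05603198e-01]), 'qvel': array([-0.00038274,  0.00119865,  0.00058977,  0.00091677, -0.00267458,
        0.00070743]), 'tau': array([-2.45457377e-03, -6.12645364e+01, -2.58175778e+01,  6.91493042e-02,
        4.84142359e-02, -1.17011668e-04]), 'eef_pos': array([267.06916006, 564.79290378, 214.061435  ]), 'tcp_rot': array([-3.14048268e+00, -8.69605842e-05,  2.69984430e+00]), 'ft_force': array([ 0.36374656, -0.10433335, -0.37061614]), 'moment': array([ 0.03982994,  0.04252809, -0.02614924]), 'grip_force': 0.0, 'opening': 1.002137118957914}
side [[368.5, 0.0, 258.9], [0.0, 368.5, 195.7], [0.0, 0.0, 1.0]] [[0.979, -0.205, -0.005, -563.382], [-0.114, -0.524, -0.844, 140.991], [0.171, 0.826, -0.537, 762.069], [0.0, 0.0, 0.0, 1.0]]
top [[491.7, 0.0, 246.2], [0.0, 491.7, 196.2], [0.0, 0.0, 1.0]] [[0.026, -1.0, -0.015, 19.443], [-0.987, -0.023, -0.157, 571.593], [0.156, 0.019, -0.988, 1176.276], [0.0, 0.0, 0.0, 1.0]]
```

View pics/top0.png

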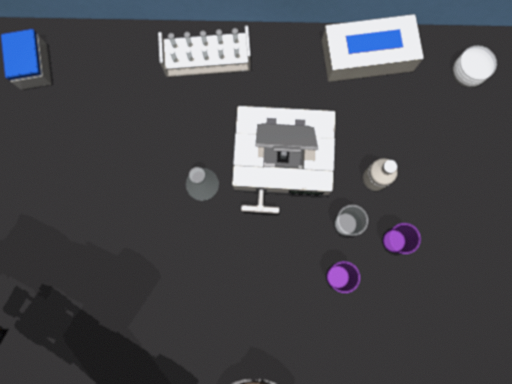

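View pics/side0.png

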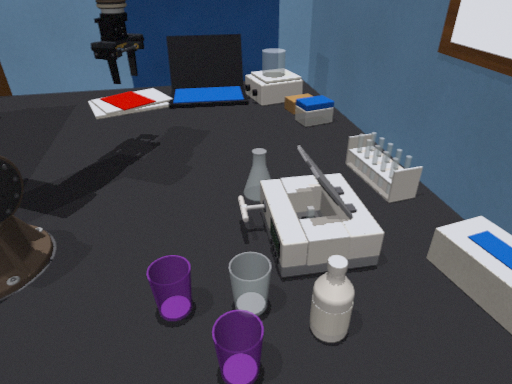

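The top view shows the box at about cols 234-335, rows 107-190. The crossbar is centred near (261,209), the lid is partly open near (286,135), the flask is at (202,183), the beaker at (351,221) and the bottle at (380,173). The side view shows the lid tilted up, with its free edge at about (302,150).

```bash
cat > h.py <<'E'
import cv2, numpy as np
from cell import monitor, viewer
def ray(n,uv):
    i=viewer.camera_info(n);K=np.array(i["K"]);T=np.array(i["camera_from_world"])
    d=T[:3,:3].T@np.linalg.solve(K,[uv[0],uv[1],1]);return -T[:3,:3].T@T[:3,3],d
def onz(n,uv,z):
    c,d=ray(n,uv);return c+d*(z-c[2])/d[2]
def proj(n,p):
    i=viewer.camera_info(n);T=np.array(i["camera_from_world"]);q=np.array(i["K"])@(T[:3,:3]@np.array(p)+T[:3,3]);return q[:2]/q[2]
E
python3 - <<'E'
from h import *
im=cv2.imread("pics/top0.png")
g=im.min(2); m=((g>150)*255).astype('uint8'); 
n,l,st,ce=cv2.connectedComponentsWithStats(m)
for k in range(1,n):
    if st[k,4]>60: print(k,st[k],ce[k].round(1))
sub=np.zeros_like(m); sub[203:218,236:286]=m[203:218,236:286]
p=cv2.findNonZero(sub); r=cv2.minAreaRect(p); print("bar",r)
b=cv2.boxPoints(r); bw=np.array([onz("top",q,66) for q in b]); print(bw.round(0), bw.mean(0).round(1))
sub=np.zeros_like(m); sub[100:193,228:342]=m[100:193,228:342]
h=cv2.convexHull(cv2.findNonZero(sub)); a=cv2.approxPolyDP(h,5,True)[:,0]; print(a.tolist())
for q in a: print(onz("top",q,90).round(0))
print(cv2.minAreaRect(h))
big=cv2.resize(im[95:225,190:400],None,fx=3.8,fy=3.8,interpolation=cv2.INTER_CUBIC)
s=cv2.imread("pics/side0.png"); sb=cv2.resize(s[135:275,225:385],None,fx=4,fy=4,interpolation=cv2.INTER_CUBIC)
cv2.imwrite("pics/c1.png",big); cv2.imwrite("pics/c2.png",sb)
E
```

```text
1 [ 326   15   97   55 3151] [373.5  42. ]
2 [ 164   26   86   49 2970] [206.8  52.8]
4 [158  32   5  31 101] [160.2  46.8]
5 [ 456   46   40   39 1179] [475.4  65. ]
6 [ 232  106  103   85 5821] [283.5 150.4]
10 [371 160  26  24 479] [384.1 171.1]
11 [190 168  14  14 155] [196.5 174.5]
12 [241 190  38  23 268] [260. 206.]
13 [336 215  19  19 279] [345.2 223.6]
bar ((259.62255859375, 207.03890991210938), (37.177459716796875, 8.358691215515137), 3.5763344764709473)
[[533.  45.  66.]
 [554.  45.  66.]
 [550. -46.  66.]
 [530. -45.  66.]] [ 5.416e+02 -1.000e-01  6.600e+01]
[[334, 111], [331, 190], [259, 192], [233, 185], [238, 106]]
[ 780. -177.   90.]
[ 584. -170.   90.]
[575.   2.  90.]
[590.  65.  90.]
[788.  59.  90.]
((283.83563232421875, 150.6229248046875), (100.22970581054688, 85.25043487548828), 3.012787342071533)
```

View pics/c2.png

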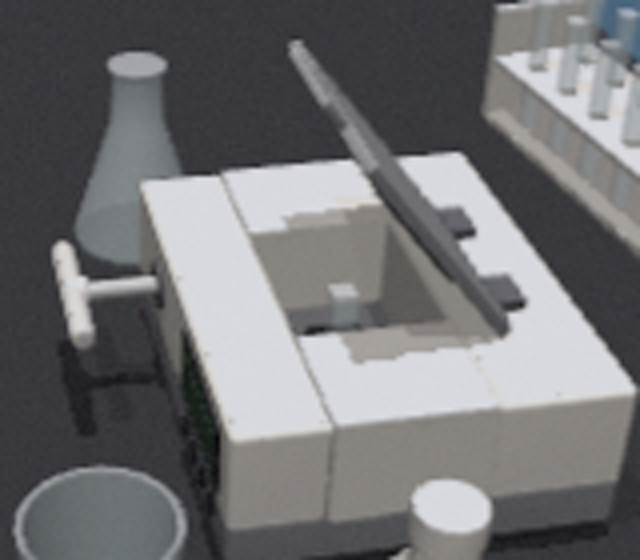

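View pics/c1.png

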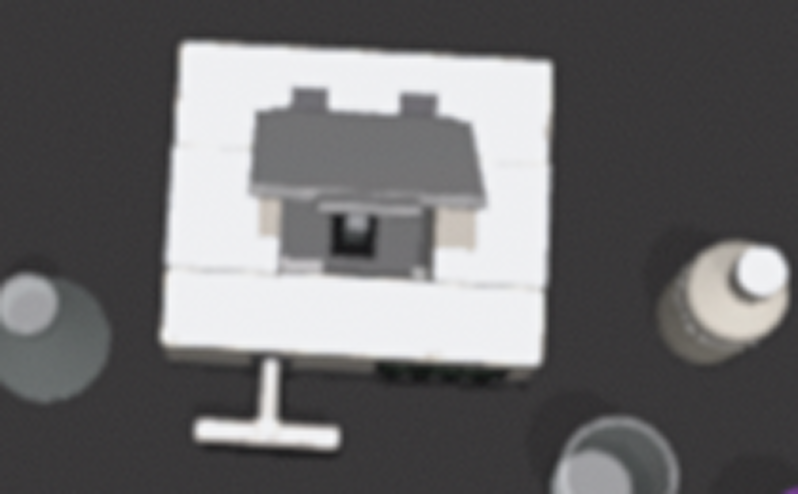

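The crops give the box's four top corners, the lid's free edge and tab, and the crossbar. The lid is about 1 rad open and the gap on both sides of the rod is clear.

Run:
```python
from h import *
t=lambda u,v:(190+u/3.8-.4,95+v/3.8-.4)
C=np.array([onz("top",t(*q),90) for q in [(181,41),(553,61),(542,366),(162,344)]])
print(C.round(0)); o=C.mean(0)
ex=(C[0]+C[1]-C[2]-C[3])[:2]; ey=(C[0]+C[3]-C[1]-C[2])[:2]; print("size",np.linalg.norm(ex)/2,np.linalg.norm(ey)/2)
y1=np.arctan2(ex[1],ex[0]); y2=np.arctan2(-ey[0],ey[1]); print("yaw",y1,y2)
yaw=(y1+y2)/2; R=np.array([[np.cos(yaw),-np.sin(yaw)],[np.sin(yaw),np.cos(yaw)]])
bar=onz("top",t(267,432),66)[:2]; print("bar",bar,"pred",o[:2]+R@[-150,50], "bar dir",[onz("top",t(*q),66).round(0) for q in [(193,430),(340,440)]])
# lid angle: tab tip mid (outer top edge) -> ray meets instrument y=0 plane
for nm,q in (("edge",t(367,196)),("tab",t(368,206))):
    c,d=ray("top",q); n=np.r_[R[:,1],0]; k=((np.r_[o[:2],0]-c)@n)/(d@n); 
    # top nearly in plane: instead search angle: point on ray at hinge distance
    c2=R.T@(c[:2]-o[:2]); d2=R.T@d[:2]
    L=130 if nm=="edge" else 148
    for z in range(100,240,4):
        s=(z-c[2])/d[2]; p=c2+s*d2
        # hinge at (50,90)
        rr=np.hypot(p[0]-50,z-90); 
        if abs(rr-L)<6: print(nm,z,p.round(0),rr.round(0),"ang",np.arctan2(z-90,50-p[0]).round(2))
for nm,uv,z in (("flask",None,0),):pass
def W(x,y,z): return np.r_[o[:2]+R@[x,y],z]
for a in (.8,.9,1.,1.1,1.2):
    q=[50-130*np.cos(a)+8*np.sin(a),0,90+130*np.sin(a)+8*np.cos(a)]
    q2=[50-148*np.cos(a)+8*np.sin(a),0,90+148*np.sin(a)+8*np.cos(a)]
    q[0]=50-130*np.cos(a)+8*np.sin(a)
    print(a,proj("top",W(*q)).round(0),proj("side",W(*q2)).round(0),W(*q2).round(0))
print("obs edge",t(367,196),"side tab",299,146)
print("o",o,"beaker",onz("top",(351,221),50),"flask foot",onz("top",(202,183),0))
```

```text
[[ 790.   61.   90.]
 [ 781. -180.   90.]
 [ 581. -172.   90.]
 [ 590.   67.   90.]]
size 200.02273229955534 240.16094148557636
yaw -0.0341156994746536 -0.03547475307957767
bar [538.59014536  -0.74671968] pred [537.39835142  -0.94428097] bar dir [array([539.,  47.,  66.]), array([535., -47.,  66.])]
edge 192 [-24.   0.] 126.0 ang 0.94
edge 196 [-25.   1.] 130.0 ang 0.96
edge 200 [-26.   1.] 134.0 ang 0.97
tab 208 [-34.   0.] 145.0 ang 0.95
tab 212 [-35.   1.] 149.0 ang 0.96
tab 216 [-36.   1.] 153.0 ang 0.97
0.8 [286. 151.] [296. 158.] [638. -54. 202.]
0.9 [287. 146.] [302. 153.] [650. -55. 211.]
1.0 [287. 140.] [308. 149.] [662. -55. 219.]
1.1 [287. 134.] [315. 145.] [676. -56. 226.]
1.2 [288. 128.] [322. 142.] [689. -56. 231.]
obs edge (286.17894736842106, 146.17894736842103) side tab 299 146
o [685.56814722 -56.13224716  90.        ] beaker [ 514.679172   -224.43588007   50.        ] flask foot [609.91927685 149.92886268   0.        ]
```

Every measurement agrees: box 200 x 240 mm, origin (685.6, -56.1), yaw -0.035, and the bar within 2 mm of where it should be. The lid is at about 0.94 rad. First I turn the tool so its y lies along instrument +x, shut the fingers and rise.

>>> move_arm:
  moves: [0, 0, -0.05, 0.106, 0, 0, -0.05, 0.106, 0, 0, -0.05, 0.106, 0, 0, -0.05, 0.106, 0, 0, -0.05, 0.106, 0, 0, -0.05, 0.106, 0, 0, -0.05, 0.105, 0, 0, 0, 0]
  claw: 0

```text
t: 1.1
eef_pos: [267.2, 565.1, 267.3]
tcp_rot: [3.141, -0.0, 1.537]
ft_force: [0.8, -1.0, 0.3]
opening: 0.218
grip_force: 0.0
```

>>> move_arm:
  moves: [-0.25, 0.18, 0, 0, -0.25, 0.18, 0, 0, -0.25, 0.18, 0, 0, -0.25, 0.18, 0, 0, -0.25, 0.18, 0, 0, -0.25, 0.18, 0, 0, -0.25, 0.18, 0, 0, -0.25, 0.18, 0, 0]

```text
t: 2.1
eef_pos: [473.1, 256.2, 266.7]
tcp_rot: [-3.141, 0.0, 1.54]
ft_force: [0.7, 0.1, -0.4]
opening: 0.004
grip_force: 0.0
```

>>> move_arm:
  moves: [-0.255, 0.195, 0, 0, -0.255, 0.195, 0, 0, -0.255, 0.195, 0, 0, -0.255, 0.195, 0, 0, -0.255, 0.195, 0, 0, -0.255, 0.195, 0, 0, -0.255, 0.195, 0, 0, -0.255, 0.195, 0, 0, 0, 0, 0, 0]

```text
t: 3.22
eef_pos: [696.6, -59.2, 265.3]
tcp_rot: [-3.14, 0.0, 1.537]
ft_force: [1.1, -0.2, 0.7]
opening: 0.006
grip_force: 0.0
```

Run:
```python
import numpy as np
# waypoints of TCP (inst x, z), arc r=118
r=118; T=lambda a:np.array([62-r*np.cos(a)+8*np.sin(a),90+r*np.sin(a)+8*np.cos(a)])
A=np.linspace(1.0,0,31)
P=np.array([T(a) for a in A]); print(P[0]); D=np.diff(P,axis=0)/150
for a,p,d in zip(A[1:],P[1:],D): print(a.round(2),p.round(1),d[0].round(4),(-d[1]).round(4))
```

```text
[  4.97609579 193.61599465]
0.97 [  1.6 191.7] -0.0228 0.0131
0.93 [ -1.8 189.6] -0.0224 0.0138
0.9 [ -5.1 187.4] -0.0219 0.0145
0.87 [ -8.3 185.1] -0.0214 0.0153
0.83 [-11.4 182.7] -0.0209 0.016
0.8 [-14.5 180.2] -0.0203 0.0167
0.77 [-17.4 177.6] -0.0198 0.0173
0.73 [-20.3 174.9] -0.0192 0.018
0.7 [-23.1 172.1] -0.0186 0.0186
0.67 [-25.8 169.3] -0.0179 0.0192
0.63 [-28.4 166.3] -0.0173 0.0198
0.6 [-30.9 163.2] -0.0166 0.0204
0.57 [-33.3 160.1] -0.0159 0.0209
0.53 [-35.5 156.9] -0.0152 0.0214
0.5 [-37.7 153.6] -0.0145 0.0219
0.47 [-39.8 150.2] -0.0138 0.0224
0.43 [-41.7 146.8] -0.013 0.0228
0.4 [-43.6 143.3] -0.0122 0.0233
0.37 [-45.3 139.8] -0.0115 0.0237
0.33 [-46.9 136.2] -0.0107 0.024
0.3 [-48.4 132.5] -0.0099 0.0244
0.27 [-49.7 128.8] -0.009 0.0247
0.23 [-51.  125.1] -0.0082 0.025
0.2 [-52.1 121.3] -0.0074 0.0252
0.17 [-53.  117.5] -0.0065 0.0255
0.13 [-53.9 113.6] -0.0057 0.0257
0.1 [-54.6 109.7] -0.0048 0.0258
0.07 [-55.2 105.8] -0.004 0.026
0.03 [-55.7 101.9] -0.0031 0.0261
0.0 [-56.  98.] -0.0022 0.0262
```

>>> move_arm:
  moves: [0, 0, 0.06, 0, 0, 0, 0.06, 0, 0, 0, 0.06, 0, 0, 0, 0.06, 0, 0, 0, 0.06, 0, 0, 0, 0.06, 0, 0, 0, 0.04, 0, 0, 0, 0.03, 0, 0, -0.02, 0.03, 0, 0, -0.02, 0.02, 0]

```text
t: 4.47
eef_pos: [689.5, -56.2, 194.9]
tcp_rot: [-3.142, -0.0, 1.536]
ft_force: [0.6, -0.6, -0.1]
opening: 0.001
grip_force: 0.0
```

>>> move_arm:
  moves: [0, -0.023, 0.013, 0, 0, -0.022, 0.014, 0, 0, -0.022, 0.015, 0, 0, -0.021, 0.015, 0, 0, -0.021, 0.016, 0, 0, -0.02, 0.017, 0]

```text
t: 5.22
eef_pos: [670.4, -55.5, 181.7]
tcp_rot: [3.141, 0.0, 1.536]
ft_force: [0.9, 0.2, 2.4]
opening: 0.002
grip_force: 0.8
```

Contact is light (2.4 N), so I follow the arc.

>>> move_arm:
  moves: [0, -0.02, 0.017, 0, 0, -0.019, 0.018, 0, 0, -0.019, 0.019, 0, 0, -0.018, 0.019, 0, 0, -0.017, 0.02, 0, 0, -0.017, 0.02, 0, 0, -0.016, 0.021, 0, 0, -0.015, 0.021, 0, 0, -0.014, 0.022, 0, 0, -0.014, 0.022, 0]

```text
t: 6.48
eef_pos: [644.9, -54.6, 151.5]
tcp_rot: [-3.142, -0.0, 1.536]
ft_force: [0.1, 0.6, 0.8]
opening: 0.006
grip_force: 0.7
```

>>> move_arm:
  moves: [0, -0.013, 0.023, 0, 0, -0.012, 0.023, 0, 0, -0.012, 0.024, 0, 0, -0.011, 0.024, 0, 0, -0.01, 0.024, 0, 0, -0.009, 0.025, 0, 0, -0.008, 0.025, 0, 0, -0.007, 0.025, 0]

```text
t: 7.48
eef_pos: [632.7, -54.1, 122.6]
tcp_rot: [-3.142, -0.0, 1.536]
ft_force: [-0.6, 0.3, 1.0]
opening: 0.006
grip_force: 0.7
```

>>> move_arm:
  moves: [0, -0.006, 0.025, 0, 0, -0.005, 0.025, 0, 0, -0.005, 0.025, 0, 0, -0.004, 0.025, 0, 0, -0.003, 0.025, 0, 0, -0.002, 0.015, 0]

```text
t: 8.22
eef_pos: [629.0, -54.0, 101.6]
tcp_rot: [-3.142, -0.0, 1.536]
ft_force: [-0.5, 0.5, 1.4]
opening: 0.007
grip_force: 0.6
```

Run:
```python
from h import *
print(monitor.state()["ft_force"],monitor.state()["eef_pos"])
s=viewer.read_camera("side")[:,:,::-1]
cv2.imwrite("pics/c3.png",cv2.resize(s[115:275,215:385],None,fx=3.5,fy=3.5,interpolation=cv2.INTER_CUBIC))
```

```text
[-0.49284993  0.45361447  1.3868197 ] [629.02904572 -53.988508   101.55564425]
```

View pics/c3.png

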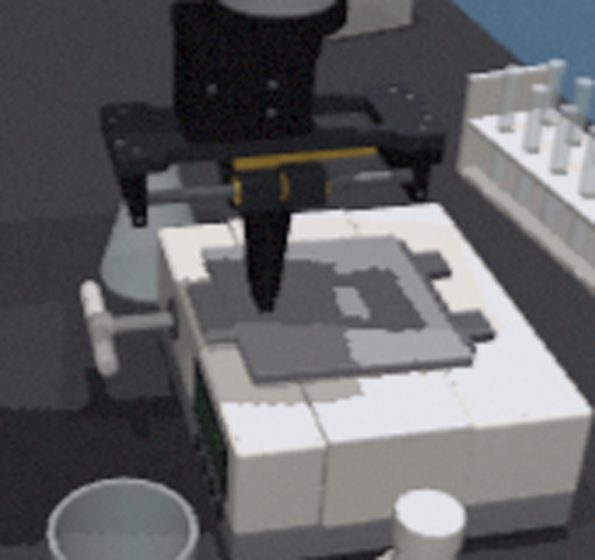

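The lid lies almost flat (lid plate rows 235-380, finger tip at (265,310)). I press the last few mm in small steps.

>>> move_arm:
  moves: [0, 0, 0.01, 0, 0, 0, 0.01, 0, 0, 0, 0.006, 0, 0, 0, 0, 0]

```text
t: 8.78
eef_pos: [629.0, -54.0, 98.3]
tcp_rot: [3.141, -0.0, 1.536]
ft_force: [-1.6, 0.6, 4.9]
opening: 0.001
grip_force: 2.4
```

>>> move_arm:
  moves: [0, 0, 0.006, 0, 0, 0, 0.005, 0, 0, 0, 0, 0]

```text
t: 9.15
eef_pos: [629.1, -54.0, 98.1]
tcp_rot: [3.141, 0.0, 1.536]
ft_force: [-6.2, 0.5, 18.7]
opening: 0.004
grip_force: 9.3
```

The lid is at its stop (z 98, force rising). I lift off, move over the crossbar's +y half and set the fingers to 40 mm.

>>> move_arm:
  moves: [0, 0, -0.02, 0, 0, 0, -0.05, 0, 0, 0, -0.1, 0, 0, 0, -0.1, 0, 0, 0, -0.1, 0, 0, 0, -0.06, 0, 0, 0, 0, 0]

```text
t: 10.02
eef_pos: [629.3, -54.0, 161.6]
tcp_rot: [3.14, 0.0, 1.536]
ft_force: [-0.2, -0.4, 0.3]
opening: 0.002
grip_force: 0.0
```

>>> move_arm:
  moves: [0.1, -0.124, 0, 0, 0.1, -0.124, 0, 0, 0.1, -0.124, 0, 0, 0.1, -0.124, 0, 0, 0.1, -0.124, 0, 0, 0, 0, 0, 0, 0, 0, 0, 0]
  claw: 40

```text
t: 10.9
eef_pos: [539.3, 23.9, 160.7]
tcp_rot: [3.141, 0.0, 1.536]
ft_force: [-0.2, -0.6, -0.1]
opening: 0.423
grip_force: 0.0
```

Run:
```python
from h import *
s=monitor.state();print(s["ft_force"],s["eef_pos"],s["opening"])
a=viewer.read_camera("side")[:,:,::-1][105:275,205:385]
w=viewer.read_camera("wrist")[:,:,::-1]
c=np.hstack([cv2.resize(a,(407,384),interpolation=cv2.INTER_CUBIC),cv2.resize(w,(392,384))[:, :392]])
cv2.imwrite("pics/c4.png",c)
```

```text
[-0.15983861 -0.56680764 -0.11693405] [539.29651732  23.90081603 160.66255389] 0.4228421824318461
```

View pics/c4.png

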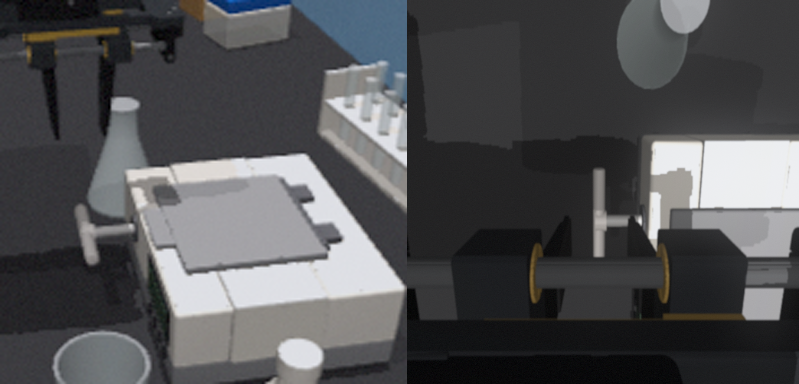

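The lid is shut flat. In the wrist view the bar (col ~599) sits between the fingers (cols ~555 and ~640), which are beyond the rod on the +y side. Descending.

>>> move_arm:
  moves: [0, 0, 0.1, 0, 0, 0, 0.1, 0, 0, 0, 0.1, 0, 0, 0, 0.1, 0, 0, 0, 0.1, 0, 0, 0, 0.1, 0, 0, 0, 0.1, 0, 0, 0, 0.07, 0, 0, 0, 0, 0]

```text
t: 12.12
eef_pos: [538.5, 24.2, 44.5]
tcp_rot: [-3.14, -0.0, 1.536]
ft_force: [0.1, 0.4, 0.6]
opening: 0.423
grip_force: 0.0
```

>>> move_arm:
  moves: [0, 0, 0, 0, 0, 0, 0, 0, 0, 0, 0, 0, 0, 0, 0, 0, 0, 0, 0, 0, 0, 0, 0, 0]
  claw: 0

```text
t: 12.88
eef_pos: [538.9, 24.2, 45.5]
tcp_rot: [3.141, -0.0, 1.536]
ft_force: [-0.2, -0.5, 5.2]
opening: 0.129
grip_force: 30.0
```

Gripped (30 N, about 12 mm opening). Pulling out slowly.

>>> move_arm:
  moves: [0, -0.02, 0, 0, 0, -0.02, 0, 0, 0, -0.02, 0, 0, 0, -0.02, 0, 0, 0, -0.02, 0, 0, 0, -0.02, 0, 0, 0, -0.02, 0, 0, 0, -0.02, 0, 0, 0, -0.02, 0, 0, 0, -0.02, 0, 0]

```text
t: 14.12
eef_pos: [509.7, 25.2, 45.6]
tcp_rot: [3.139, 0.0, 1.536]
ft_force: [7.0, 1.0, 2.5]
opening: 0.128
grip_force: 30.0
```

>>> move_arm:
  moves: [0, -0.02, 0, 0, 0, -0.02, 0, 0, 0, -0.02, 0, 0, 0, -0.02, 0, 0, 0, -0.02, 0, 0, 0, -0.02, 0, 0, 0, 0, 0, 0]

```text
t: 15.0
eef_pos: [491.8, 25.8, 45.6]
tcp_rot: [3.139, 0.0, 1.536]
ft_force: [7.3, 0.2, 1.7]
opening: 0.127
grip_force: 30.0
```

>>> move_arm:
  moves: [0, -0.01, 0, 0, 0, -0.01, 0, 0, 0, 0, 0, 0]

```text
t: 15.38
eef_pos: [489.0, 25.9, 45.6]
tcp_rot: [3.138, 0.0, 1.536]
ft_force: [8.4, 0.8, 2.2]
opening: 0.129
grip_force: 30.0
```

>>> move_arm:
  moves: [0, -0.008, 0, 0, 0, 0, 0, 0]

```text
t: 15.62
eef_pos: [488.9, 25.9, 45.6]
tcp_rot: [3.136, 0.0, 1.536]
ft_force: [11.7, -0.3, -2.4]
opening: 0.131
grip_force: 30.0
```

The stop is reached at 50 mm, with the force rising to 11.7 N. Holding for 2.5 s.

>>> move_arm:
  moves: [0, 0, 0, 0, 0, 0, 0, 0, 0, 0, 0, 0, 0, 0, 0, 0, 0, 0, 0, 0, 0, 0, 0, 0, 0, 0, 0, 0, 0, 0, 0, 0, 0, 0, 0, 0, 0, 0, 0, 0]

```text
t: 16.88
eef_pos: [488.9, 25.9, 45.6]
tcp_rot: [3.136, 0.0, 1.536]
ft_force: [11.4, 0.6, -2.7]
opening: 0.129
grip_force: 30.0
```

>>> move_arm:
  moves: [0, 0, 0, 0, 0, 0, 0, 0, 0, 0, 0, 0, 0, 0, 0, 0, 0, 0, 0, 0, 0, 0, 0, 0, 0, 0, 0, 0, 0, 0, 0, 0, 0, 0, 0, 0, 0, 0, 0, 0]

```text
t: 18.12
eef_pos: [488.8, 25.9, 45.6]
tcp_rot: [3.136, 0.0, 1.536]
ft_force: [10.9, 1.0, -0.8]
opening: 0.132
grip_force: 30.0
```

>>> move_arm:
  moves: [0, 0.02, 0, 0, 0, 0.02, 0, 0, 0, 0.02, 0, 0, 0, 0.02, 0, 0, 0, 0.02, 0, 0, 0, 0.02, 0, 0, 0, 0.02, 0, 0, 0, 0.02, 0, 0, 0, 0.02, 0, 0, 0, 0.02, 0, 0]

```text
t: 19.38
eef_pos: [517.4, 24.9, 45.6]
tcp_rot: [3.14, -0.0, 1.536]
ft_force: [5.4, 0.2, 4.1]
opening: 0.127
grip_force: 30.0
```

>>> move_arm:
  moves: [0, 0.02, 0, 0, 0, 0.02, 0, 0, 0, 0.02, 0, 0, 0, 0.02, 0, 0, 0, 0.02, 0, 0, 0, 0.015, 0, 0, 0, 0, 0, 0]

```text
t: 20.25
eef_pos: [534.3, 24.4, 45.6]
tcp_rot: [3.14, -0.0, 1.536]
ft_force: [5.0, -0.4, 5.8]
opening: 0.127
grip_force: 30.0
```

Another 4.6 mm to home, then slightly beyond to feel the home stop.

>>> move_arm:
  moves: [0, 0.01, 0, 0, 0, 0.01, 0, 0, 0, 0.008, 0, 0, 0, 0.006, 0, 0, 0, 0, 0, 0]

```text
t: 20.88
eef_pos: [538.9, 24.2, 45.5]
tcp_rot: [3.142, -0.0, 1.536]
ft_force: [3.5, -0.4, 6.1]
opening: 0.125
grip_force: 30.0
```

>>> move_arm:
  moves: [0, 0.006, 0, 0, 0, 0.006, 0, 0, 0, 0, 0, 0]

```text
t: 21.25
eef_pos: [538.9, 24.2, 45.5]
tcp_rot: [-3.138, -0.0, 1.536]
ft_force: [-5.1, -0.2, 12.6]
opening: 0.133
grip_force: 30.0
```

It is home: the force reversed with no further motion. Releasing and lifting clear.

>>> move_arm:
  moves: [0, -0.004, 0, 0, 0, 0, 0, 0, 0, 0, 0, 0, 0, 0, 0, 0, 0, 0, 0, 0]
  claw: 38

```text
t: 21.88
eef_pos: [540.0, 24.2, 45.2]
tcp_rot: [-3.141, -0.0, 1.536]
ft_force: [0.4, 0.1, -1.1]
opening: 0.398
grip_force: 0.0
```

>>> move_arm:
  moves: [0, 0, -0.05, 0, 0, 0, -0.1, 0, 0, 0, -0.15, 0, 0, 0, -0.2, 0, 0, 0, -0.2, 0, 0, 0, -0.2, 0, 0, 0, -0.1, 0, 0, 0, 0, 0]

```text
t: 22.88
eef_pos: [540.3, 24.1, 196.2]
tcp_rot: [3.14, 0.0, 1.536]
ft_force: [0.2, 0.2, -0.0]
opening: 0.397
grip_force: 0.0
```

Run:
```python
from h import *
s=monitor.state();print(s["t"],s["ft_force"],s["eef_pos"],s["opening"])
a=viewer.read_camera("side")[:,:,::-1][105:275,205:385]
w=viewer.read_camera("top")[:,:,::-1][95:265,175:415]
c=np.hstack([cv2.resize(a,(360,340),interpolation=cv2.INTER_CUBIC),cv2.resize(w,(430,340),interpolation=cv2.INTER_CUBIC)])
cv2.imwrite("pics/c5.png",c)
```

```text
22.875 [ 0.22478038  0.21225865 -0.04082062] [540.27291177  24.13127238 196.23263608] 0.39718387716525844
```

View pics/c5.png

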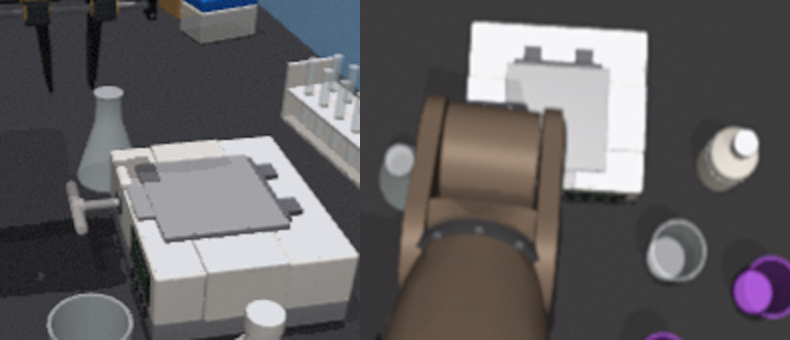

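The lid is flat shut and the rod is home (bar at (75,205), unchanged). The glassware is undisturbed and the gripper is clear.

```bash
python3 -c "
from cell import order
print(order.job_done())"
```

```text
the job is handed in; nothing more can be done
None
```

I lowered the lid until fully shut, pulled the shutter rod to its 50 mm stop, held it there about 2.5 s, eased it back home, and handed the job in at about 23 s with the gripper clear and the glassware and bottle untouched.

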